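Refit the transfer plate of the clam conveyor

ROBOT

A 6-joint arm with a two-finger parallel gripper is mounted at the origin on the work surface. World frame = base frame: x ahead of the robot, y to its left, z up, the work surface at z = 0. Lengths are in m, angles in rad, forces in N, time in s.
With the tool pointing down it reaches from about 0.375 to 0.9 m from the base axis. Payload 3.1 kg.
Tool frame: the origin (TCP) lies on the centre line of the jaws, within the pads' length; the fingertips stand 19 mm ahead of it and the grasp point (between the pads) is the TCP; z points along the fingers, y is the line along which they close (so a half turn about z gives the same grasp; the last joint's range is limited). The gripper opens to 85 mm and grips with 20 to 120 N. Pads are 22 mm wide; open, the fingers measure 114 mm over their backs; the gripper's body (76 mm by 85 mm) begins 54 mm behind the grasp point. The pads swing forward as they close: fully open they stand 13 mm farther back than shut.
Start: joints at [0.948, 0.527, 1.433, -0, 1.181, -0.178], TCP at [0.269, 0.564, 0.25] pointing down, gripper open.
Joint ranges: [-3.08, 3.08], [-0.75, 2.2], [0.22, 2.44], [-1.43, 4.57], [0, 2.65], [-2.85, 2.85]. Speed limits (rad/s): [2.79, 2.79, 3.14, 3.14, 3.14, 3.14].

INTERFACE

Orientations are given as a unit quaternion [x, y, z, w].
In Python, from station import manip, cams, sign_off gives the robot as it stands.
- The arm moves only by the tool carry_out, never from a script. Its argument "targets" is a list that holds one entry, the list of rows, each a list of 7 numbers: the shift along the tool's x, y, z in cm, then the turn, a rotation vector about the tool's x, y, z in degrees, then the finger opening in cm, from 0 to 8.54. A call has 1 to 12 rows; each row is the pose to reach, as a shift and turn from the pose commanded when the call began, along the tool's axes at that moment; what a row does not reach only later rows make up. A row lasts 1/12 s, in which the tool goes at most 41.7 mm and 7.16 degrees, less where a joint would pass 70% of its speed; a pose out of reach is approached as far as the arm can. A call with a gripper value outside its range is refused whole. The fingers move at their own pace and stop on an object; "force" is the grip in N (left out, the last holds). Time passes only in rows, so rows that repeat a pose let the fingers close. It gives the time, the measured TCP pose, the force, the opening and the grip force at its end, in the units of the state.
- manip.sense(): the state, without advancing time (a new reading comes with each control period).
- cams.snapshot(name): name is "scene" or "top" or "wrist"; returns the picture (384x512x3 uint8, red, green, blue); there is no depth.
- cams.camera_info(name): a dict with "K" (3x3 intrinsics, pixels), "T" (4x4, takes a point from camera to world coordinates). Camera axes: x right, y down, z forward; pixel columns grow to the right and rows downward; lengths in m; the calibration is good to about 2 mm. The wrist camera is an equidistant fisheye: a pixel r from the principal point sees the ray r / f radians off the axis. A picture is of the moment at which its call begins: read the wrist's pose just before it. camera_info takes no time and is no camera call; for the wrist camera it gives the pose at the moment of the call.
- sign_off(): hands the job in; it is judged then, once.
The state is a dict: "t": time; "q": joint angles; "qd": joint speeds; "tau": joint torques, N m; "tcp_pos": TCP position; "tool_rot": TCP orientation; "force": force on the tool from outside, world axes, zero at the start; "ft_torque": the same for the moment, N m; "finger_gap": opening from 0.0 (shut) to 1.0 (fully open); "gripper_force": force on a finger pad.
Only numpy, scipy, OpenCV 4.12 (cv2) and the standard library are available. Lean on these libraries where they do the work, as an engineer would, in place of code of your own. Each camera call takes 0.05 s, during which the arm holds its last target. There are 200 camera calls.

TASK

Refit the conveyor's transfer plate after wash-down: take the long white plate with the finger window from its drying rack, set its windowless end on the narrow sill and enter it under the lips of the channel at the conveyor's end, then push it in past the friction shoe until it is fully home against the stops, the window end flush with the outer end of the sill. Do not ram or jam it in the channel, and leave the other loose things on the table where they are.

Things in the scene. Friction and masses are not known exactly. Their poses are not given: they have to be found in the camera images.
- plate: the transfer plate: white plastic slab 50 mm wide (its x) x 190 mm long (its y) x 10 mm thick (z), about 0.1 kg. A finger window through it, 26 x 19 mm, lies 14 to 33 mm from the tail end (-y); the other end (+y) is the nose and goes in first. Origin: centre of the underside. It starts lying flat across the rack's two bars
- plate_nose (a point): middle of the lower edge of the plate's nose end (95 mm along its +y from its origin); axes as the plate's
- plate_tail (a point): middle of the lower edge of the plate's tail (window) end (95 mm along its -y); axes as the plate's
- rack: fixed steel drying rack on the table: two bars along its x, 100 mm long, 8 mm wide, tops 34 mm high, centred 55 mm either side of its origin along its y; between them only 6 mm high ties. Origin: centre of the underside
- conveyor: fixed stainless bench conveyor; white belt, top 84 mm high, running along its +x; frame from x = +34 mm and y = -34 to +112 mm, motor box to y = +170 at x = 260 to 360 mm. Across its end nearest the robot lies the plate channel, along y, centred on x = 0, open at its -y end, 65 mm above the table. Origin: on the table under the channel
- channel_mouth (a point): middle of the channel's mouth, on its floor, 65 mm high, at conveyor y = -50 mm; axes as the conveyor's (+y leads in). Side walls 53 mm apart inside, 4.5 mm thick, tops 17 mm above the floor; over each long edge a lip reaches 8 mm inward, its underside 13 mm above the floor; open between the lips. Stops for the nose 150 mm in
- sill_end (a point): middle of the outer end of the sill, on its top face: 40 mm outward (-y) from the mouth, level with the channel floor. The sill is that floor led outward as a bare tongue 42 mm wide, 6 mm thick, without walls. Axes as the conveyor's. The plate's tail lower edge comes here when home
- shoe (a joint): steel friction shoe inside the channel, metres along the channel; starts at 0 to 0.026 and is pushed by the nose to 0.046 when the plate is home. It resists with about 7 N all the way, does not spring back, and its rod comes out of the channel's far end
- short_plate: another white plastic plate, shorter and without a window, 50 x 120 x 10 mm, lying flat on the table nearer the robot; not the one wanted. Origin: centre of its underside, long side along its y
- wrench: steel wrench lying on the table. Origin: underside, near its middle
- brush: blue-handled cleaning brush lying on the table. Origin: underside, near its middle
- bowl: steel bowl, 130 mm across, 50 mm high. Origin: centre of its underside
- bottle: white bottle with a blue cap, 60 mm across, 130 mm high. Origin: centre of its underside
- jar: clear jar with a white cap, 68 mm across, 90 mm high. Origin: centre of its underside
Not all that is in view belongs to the job. Leave any orange look-alike of the plate alone.

How it is judged:
By the outcome, as a careful person would: the job done as asked, in the order asked, and still so for the second after the job is handed in, with the robot touching nothing.
It also fails if it takes over 64 s, if anything falls off the work surface, if the arm or the gripper's body presses on something with over 40 N, if the wrist force passes 120 N, or if a joint passes its speed limit or range.

## Working session

There is one attempt and no reset: what is moved stays moved. The work goes in short steps, Python scripts to look and compute and a tool call to move; the robot and the scene stay as the last step left them, time stands still between calls to the robot, and variables do not carry over. Pictures are saved under pics/ and viewed, at most 10 in all, crops included, and the job is handed in when it is done.

Besides the shell and the picture viewer there is one more tool, called by a JSON object that holds its "fn" and its "kwargs". carry_out: Moves the arm, as the interface text tells. Its arguments: {"type":"object","properties":{"targets":{"type":"array"},"force":{"type":"number"}},"required":["targets"]}

```bash
mkdir -p pics; ls; python3 - <<'E'
from station import manip,cams
import cv2,numpy as np
np.set_printoptions(precision=4,suppress=True)
for n in ("scene","top"):
    im=cams.snapshot(n); cv2.imwrite(f"pics/{n}0.png",cv2.cvtColor(im,cv2.COLOR_RGB2BGR))
    c=cams.camera_info(n); print(n,np.array(c["K"]),np.array(c["T"]))
print(manip.sense())
E
```

```text
pics
scene [[436.2806   0.     254.8198]
 [  0.     436.2806 198.2959]
 [  0.       0.       1.    ]] [[ 0.6221  0.554  -0.5532  1.1747]
 [ 0.7829 -0.4331  0.4467 -0.5681]
 [ 0.0079 -0.711  -0.7032  0.8969]
 [ 0.      0.      0.      1.    ]]
top [[460.4941   0.     256.3099]
 [  0.     460.4941 188.8636]
 [  0.       0.       1.    ]] [[-0.0286 -0.996   0.0843  0.4203]
 [-0.9996  0.0281 -0.0066 -0.052 ]
 [ 0.0042 -0.0844 -0.9964  1.4262]
 [ 0.      0.      0.      1.    ]]
{'t': 0.1, 'q': array([ 0.9475,  0.5284,  1.4338,  0.    ,  1.1814, -0.1785]), 'qd': array([ 0.0015, -0.0018, -0.0031,  0.0011, -0.001 ,  0.0009]), 'tau': array([  0.0005, -44.3307, -17.8585,  -0.0002,   0.004 ,   0.    ]), 'tcp_pos': array([0.2685, 0.5637, 0.2494]), 'tool_rot': array([ 0.2206,  0.9754, -0.0009, -0.0004]), 'force': array([0.3495, 0.2809, 0.021 ]), 'ft_torque': array([-0.0214, -0.0016, -0.0425]), 'gripper_force': 0.0, 'finger_gap': 1.0011701062902774}
```

View pics/scene0.png

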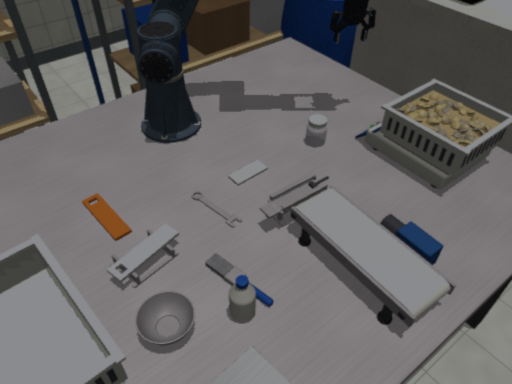

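View pics/top0.png

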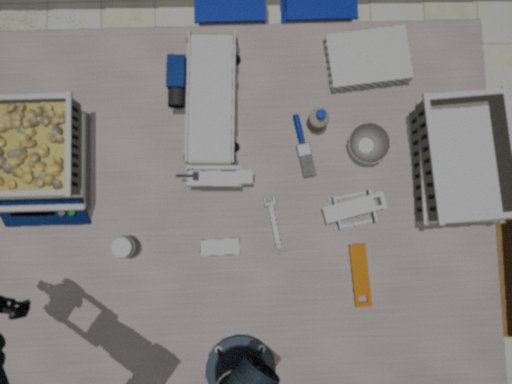

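Candidates for the plate in the top view:
- (355,208): white and long, lying on the rack, with what looks like a window at its right end. This fits the description.
- (220,247): the short plate, flat on the table with no window.
- (360,275): the orange look-alike.

The channel is at (225,178), with its mouth and sill to the right at about (253,178). I'll confirm with an enlarged crop.

```bash
python3 - <<'E'
import cv2,numpy as np
t=cv2.imread("pics/top0.png"); s=cv2.imread("pics/scene0.png")
a=cv2.resize(t[180:240,310:400],None,fx=4.4,fy=4.4,interpolation=cv2.INTER_CUBIC)
b=cv2.resize(t[155:205,170:260],None,fx=4.4,fy=4.4,interpolation=cv2.INTER_CUBIC)
c=cv2.resize(s[215:285,100:190],None,fx=4.4,fy=4.4,interpolation=cv2.INTER_CUBIC)[:,:396]
d=cv2.resize(s[165:230,250:340],None,fx=4.4,fy=4.4,interpolation=cv2.INTER_CUBIC)
def pad(x): return cv2.copyMakeBorder(x,0,300-min(300,x.shape[0]),0,0,cv2.BORDER_CONSTANT)[:300,:396]
cv2.imwrite("pics/crop0.png",np.vstack([np.hstack([pad(a),pad(b)]),np.hstack([pad(c),pad(d)])]))
E
```

```text
(no output)
```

View pics/crop0.png

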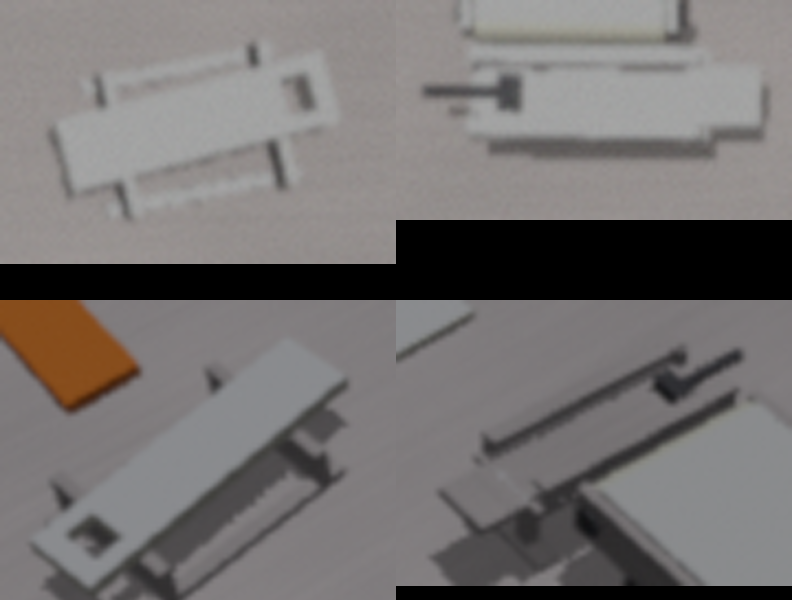

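The plate on the rack at (355,208) is confirmed: it is long and white, with the window at its right (-y) end at about (378,201). So its nose already points the way the channel leads in. The sill's outer end is at about (254,177), and the shoe with its rod is at (200,176).

```bash
cat > h.py <<'E'
from station import manip,cams
import cv2,numpy as np
from scipy.spatial.transform import Rotation as R
np.set_printoptions(precision=4,suppress=True)
def ray(c,uv,fish):
    K=np.array(c["K"]);T=np.array(c["T"])
    a=(np.atleast_2d(uv)-K[:2,2])/K[0,0]
    if fish:
        th=np.linalg.norm(a,axis=1,keepdims=True); d=np.hstack([a*np.sinc(th/np.pi),np.cos(th)])
    else: d=np.hstack([a,np.ones((len(a),1))])
    return T[:3,3],d@T[:3,:3].T
def at(c,uv,z,fish=False):
    o,d=ray(c,uv,fish); return o+d*((z-o[2])/d[:,2])[:,None]
def proj(c,P,fish=False):
    K=np.array(c["K"]);T=np.array(c["T"]);p=(np.atleast_2d(P)-T[:3,3])@T[:3,:3]
    if fish:
        r=np.linalg.norm(p[:,:2],axis=1,keepdims=True);a=p[:,:2]/r*np.arctan2(r,p[:,2:])
    else: a=p[:,:2]/p[:,2:]
    return a*K[0,0]+K[:2,2]
def go(target,rot):  # shift (cm) and rotvec (deg) in the tool frame
    s=manip.sense();A=R.from_quat(s["tool_rot"])
    print("shift cm",A.inv().apply(np.array(target)-s["tcp_pos"])*100,"turn",np.degrees((A.inv()*rot).as_rotvec()))
def down(yaw): # fingers close along direction yaw (world), tool z down
    y=np.array([np.cos(yaw),np.sin(yaw),0]);z=np.array([0,0,-1.]);x=np.cross(y,z)
    return R.from_matrix(np.array([x,y,z]).T)
E
python3 - <<'E'
from h import *
c=cams.camera_info("top")
P=at(c,[[321.8,208.9],[326.4,224.3],[383.2,191.8],[387.3,206.8]],.044);print(P[:,:2],P.mean(0))
S=at(c,[[253.9,169.8],[253.9,184.1]],.065);print(S)
n=P[:2].mean(0)-P[2:].mean(0);print(np.linalg.norm(n),np.degrees(np.arctan2(n[1],n[0])))
B=at(c,np.array([[278,160],[253,50],[125,195],[97,90]])/4.4+[310,180],.034);print(B)
w=cams.camera_info("wrist");s=manip.sense();A=R.from_quat(s["tool_rot"])
print("cam in tool",A.inv().apply(np.array(w["T"])[:3,3]-s["tcp_pos"]),A.inv().as_matrix()@np.array(w["T"])[:3,:3],w["K"])
print(A.as_matrix())
E
```

```text
[[ 0.4713 -0.256 ]
 [ 0.4248 -0.2679]
 [ 0.5176 -0.4432]
 [ 0.472  -0.4531]] [ 0.4714 -0.355   0.044 ]
[[ 0.5926 -0.0554  0.065 ]
 [ 0.5498 -0.0542  0.065 ]]
0.1920115307432924 104.07883314266991
[[ 0.4447 -0.4118  0.034 ]
 [ 0.5209 -0.3984  0.034 ]
 [ 0.4238 -0.3057  0.034 ]
 [ 0.4964 -0.2895  0.034 ]]
cam in tool [ 0.0805  0.0009 -0.1224] [[-0.0005 -0.9498 -0.3128]
 [ 1.     -0.0004 -0.0004]
 [ 0.0003 -0.3128  0.9498]] [[297.3186   0.     258.8897]
 [  0.     297.3186 190.7665]
 [  0.       0.       1.    ]]
[[-0.9027  0.4303 -0.0012]
 [ 0.4303  0.9027 -0.0016]
 [ 0.0004 -0.0019 -1.    ]]
```

```bash
python3 - <<'E'
from h import *
go([.571,.02,.25],down(0))
E
```

```text
shift cm [-50.6986 -36.0644  -0.0078] turn [-0.1117  0.0432 64.5136]
```

{"fn": "carry_out", "kwargs": {"targets": [[[-50.7,-36.1,0,0,0,64.5,8.5],[-50.7,-36.1,0,0,0,64.5,8.5],[-50.7,-36.1,0,0,0,64.5,8.5],[-50.7,-36.1,0,0,0,64.5,8.5],[-50.7,-36.1,0,0,0,64.5,8.5],[-50.7,-36.1,0,0,0,64.5,8.5],[-50.7,-36.1,0,0,0,64.5,8.5],[-50.7,-36.1,0,0,0,64.5,8.5],[-50.7,-36.1,0,0,0,64.5,8.5],[-50.7,-36.1,0,0,0,64.5,8.5],[-50.7,-36.1,0,0,0,64.5,8.5],[-50.7,-36.1,0,0,0,64.5,8.5]]]}}

```text
t: 1.1
tcp_pos: [0.5121, 0.1252, 0.2501]
tool_rot: [0.707, 0.707, -0.0, -0.0]
force: [0.6, -0.0, 0.5]
finger_gap: 0.994
gripper_force: 0.0
```

```bash
python3 - <<'E'
from h import *
go([.571,.02,.25],down(0))
E
```

```text
shift cm [-10.5171   5.89     0.0028] turn [-0.0413 -0.0066  0.0035]
```

{"fn": "carry_out", "kwargs": {"targets": [[[-10.5,5.9,0,0,0,0,8.5],[-10.5,5.9,0,0,0,0,8.5],[-10.5,5.9,0,0,0,0,8.5],[-10.5,5.9,0,0,0,0,8.5],[-10.5,5.9,0,0,0,0,8.5]]]}}

```text
t: 1.52
tcp_pos: [0.5714, 0.0201, 0.2497]
tool_rot: [0.708, 0.706, -0.0, -0.0]
force: [-0.8, 0.1, 0.1]
finger_gap: 0.994
gripper_force: 0.0
```

```bash
python3 - <<'E'
from h import *
import json
c=cams.camera_info("wrist");im=cams.snapshot("wrist")
json.dump({k:np.array(v).tolist() for k,v in c.items() if k in "KT"},open("w1.json","w"))
print(manip.sense()["tcp_pos"],cams.camera_info("wrist")["T"][:3,3]-np.array(c["T"])[:3,3])
cv2.imwrite("pics/w1raw.png",im[:,:,::-1])
print(proj(c,[[.571,-.055,.065],[.571,.135,.065]],True))
cv2.imwrite("pics/w1.png",cv2.resize(im[:,:,::-1],(800,600),interpolation=cv2.INTER_CUBIC))
E
```

```text
[0.5702 0.0217 0.2496] [-0.0011  0.0015 -0.    ]
[[258.8652 236.1345]
 [258.0704  63.6738]]
```

View pics/w1.png

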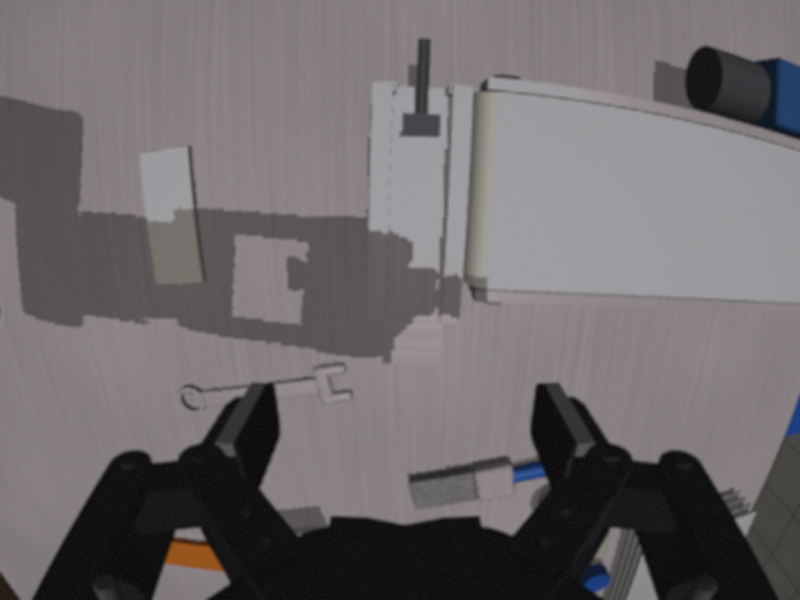

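The wrist view shows the channel running vertically, at columns 370–470 of the enlarged picture. The sill end is at about (415,360), the walls end at about row 320, and the shoe is at (420,125). I'll take one enlarged crop to read the edges.

```bash
python3 - <<'E'
import cv2,numpy as np
im=cv2.imread("pics/w1raw.png")
im=cv2.cvtColor(im,cv2.COLOR_BGR2GRAY); im=cv2.createCLAHE(4,(6,6)).apply(im)
f=lambda r,c:cv2.resize(im[r:r+100,c:c+80],(400,500),interpolation=cv2.INTER_CUBIC)
o=np.hstack([f(45,230),f(145,230)])
for k in range(0,500,50): cv2.line(o,(0,k),(6,k),255,1);cv2.line(o,(400,k),(406,k),255,1)
for k in range(0,800,50): cv2.line(o,(k,0),(k,6),255,1)
cv2.imwrite("pics/w1c.png",o)
E
```

```text
(no output)
```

View pics/w1c.png

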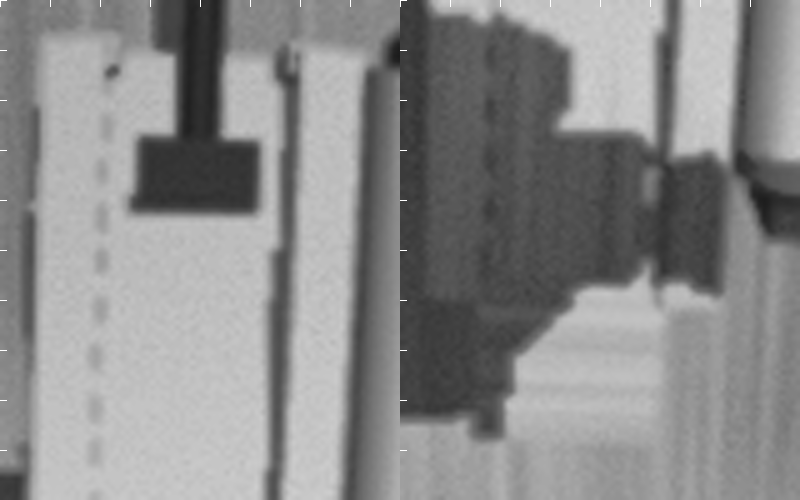

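Edges read from the crop, in raw pixels:
- **Left wall, outer top edge:** (238,53), (236,145), (235.6,195).
- **Right wall, outer top edge:** (303,57), (299,145), (295.4,185).
- **Wall ends at the mouth:** row about 204.7.
- **Sill:** columns 251 to 282 at row 225, with its end at row 232.4.

```bash
python3 - <<'E'
from h import *
import json
c=json.load(open("w1.json"))
print("L",at(c,[[238,53],[236,145],[235.6,195],[235.6,205]],.082,True)[:,:2])
print("R",at(c,[[303,57],[299,145],[295.4,185],[294,204.4]],.082,True)[:,:2])
print("S",at(c,[[251,225],[282,225],[266.5,232.4]],.065,True)[:,:2])
print("shoe",at(c,[[256,87.5],[282,87.5]],.075,True)[:,:2])
t=cams.camera_info("top")
f=lambda P:at(t,np.array(P)/4.4+[170-90,155],.082)[:,:2]
print("top wall ends",f([[470,135],[715,140],[470,65-18],[705,52]]))
# plate via scene camera
s=cams.camera_info("scene")
q=np.array([[345,380-300],[290,337-300],[32,543-300],[95,588-300]])/4.4+[100,215]
print("plate scene",at(s,q,.044)[:,:2])
go([.4714,-.355,.22],down(np.radians(14)))
E
```

```text
L [[ 0.552   0.144 ]
 [ 0.5489  0.0534]
 [ 0.5472  0.0012]
 [ 0.5469 -0.0098]]
R [[ 0.6141  0.1405]
 [ 0.6112  0.0534]
 [ 0.6088  0.0119]
 [ 0.6081 -0.0094]]
S [[ 0.5621 -0.0408]
 [ 0.5974 -0.041 ]
 [ 0.5798 -0.0502]]
shoe [[0.5689 0.11  ]
 [0.5944 0.1101]]
top wall ends [[ 0.5491  0.1424]
 [ 0.5412 -0.0206]
 [ 0.6082  0.1414]
 [ 0.6004 -0.0154]]
plate scene [[ 0.4826 -0.2601]
 [ 0.4334 -0.2682]
 [ 0.4781 -0.4536]
 [ 0.5256 -0.44  ]]
shift cm [-37.688   -9.817    2.9498] turn [ -0.1117  -0.0617 -14.0934]
```

{"fn": "carry_out", "kwargs": {"targets": [[[-37.7,-9.5,3,0,0,-14,8.5],[-37.7,-9.5,3,0,0,-14,8.5],[-37.7,-9.5,3,0,0,-14,8.5],[-37.7,-9.5,3,0,0,-14,8.5],[-37.7,-9.5,3,0,0,-14,8.5],[-37.7,-9.5,3,0,0,-14,8.5],[-37.7,-9.5,3,0,0,-14,8.5],[-37.7,-9.5,3,0,0,-14,8.5],[-37.7,-9.5,3,0,0,-14,8.5],[-37.7,-9.5,3,0,0,-14,8.5],[-37.7,-9.5,3,0,0,-14,8.5],[-37.7,-9.5,3,0,0,-14,8.5]]]}}

```text
t: 2.57
tcp_pos: [0.4755, -0.3539, 0.2199]
tool_rot: [0.616, 0.788, 0.0, -0.001]
force: [0.4, 1.4, -0.2]
finger_gap: 0.995
gripper_force: 0.0
```

```bash
python3 - <<'E'
from h import *
import json
c=cams.camera_info("wrist");im=cams.snapshot("wrist")
json.dump({k:np.array(v).tolist() for k,v in c.items() if k in "KT"},open("w2.json","w"))
s=manip.sense();print(s["tcp_pos"],s["qd"])
cv2.imwrite("pics/w2raw.png",im[:,:,::-1])
o=cv2.resize(im[20:320,156:366,::-1],None,fx=2,fy=2,interpolation=cv2.INTER_CUBIC)
g=cv2.createCLAHE(3,(4,4)).apply(cv2.cvtColor(o,cv2.COLOR_BGR2GRAY))
for k in range(0,600,50): cv2.line(g,(0,k),(6,k),255,1)
for k in range(0,420,50): cv2.line(g,(k,0),(k,6),255,1)
cv2.imwrite("pics/w2.png",g)
E
```

```text
[ 0.4758 -0.3528  0.22  ] [ 0.0241 -0.0106  0.0105 -0.0013 -0.0023 -0.0018]
```

View pics/w2.png

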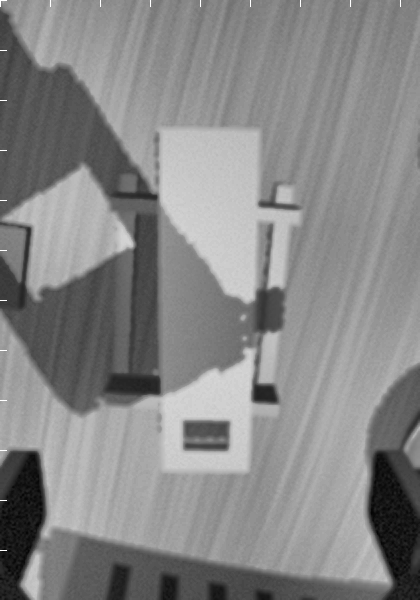

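The plate's corners in raw pixels are nose (236,84) and (287,84.5), and tail (237.5,256) and (281,256.5). The rack's tail-side bar ends at about row 222. The slotted crate wall starts at about row 285.

```bash
python3 - <<'E'
from h import *
import json
c=json.load(open("w2.json"))
P=at(c,np.array([[160,128],[262,129],[163,472],[250,473]])/2+[156,20],.044,True)
n=P[:2].mean(0)-P[2:].mean(0);L=np.linalg.norm(n);n/=L
print(P[:,:2],L,np.linalg.norm(P[1]-P[0]),np.linalg.norm(P[3]-P[2]),"yaw",np.degrees(np.arctan2(n[1],n[0]))-90)
for a,b in((0,2),(1,3)): d=P[a]-P[b];print(np.degrees(np.arctan2(d[1],d[0]))-90)
m=P.mean(0);print("centre",m)
B=at(c,np.array([[262,405],[130,393]])/2+[156,20],.034,True);print("bar edge along tail",-(B-m)@n)
C=at(c,np.array([[50,528],[300,565]])/2+[156,20],.1,True);print("crate along tail",-(C-m)@n)
yaw=np.arctan2(n[1],n[0])-np.pi/2
g=m-n*.077;print("grip",g); go([g[0],g[1],.10],down(yaw))
E
```

```text
[[ 0.4312 -0.2682]
 [ 0.4801 -0.2565]
 [ 0.4749 -0.4534]
 [ 0.524  -0.4419]] 0.19044126095866173 0.0502574114064157 0.0504945524675501 yaw 13.299238355068482
13.263509604238365
13.33492127435376
centre [ 0.4776 -0.355   0.044 ]
bar edge along tail [0.0562 0.0497]
crate along tail [0.098  0.1192]
grip [ 0.4953 -0.4299  0.044 ]
shift cm [-7.9856  0.0242 11.9757] turn [-0.0292 -0.1408  0.7652]
```

{"fn": "carry_out", "kwargs": {"targets": [[[-4,0,0,0,0,0.8,8.5],[-8,0,3,0,0,0.8,8.5],[-8,0,7,0,0,0.8,8.5],[-8,0,10,0,0,0.8,8.5],[-8,0,12,0,0,0.8,8.5],[-8,0,13,0,0,0.8,8.5],[-8,0,13,0,0,0.8,8.5]]]}}

```text
t: 3.2
tcp_pos: [0.495, -0.4287, 0.0877]
tool_rot: [0.62, 0.785, 0.001, -0.003]
force: [0.3, 0.0, 0.1]
finger_gap: 0.998
gripper_force: 0.0
```

```bash
python3 - <<'E'
from h import *
go([.4953,-.4299,.046],down(np.radians(13.3)))
E
```

```text
shift cm [-0.1502  0.0124  4.1732] turn [-0.1491 -0.3434  0.0688]
```

{"fn": "carry_out", "kwargs": {"targets": [[[0,0,1.5,0,0,0,8.5],[0,0,3,0,0,0,8.5],[0,0,4.0,0,0,0,8.5],[0,0,4.3,0,0,0,8.5],[0,0,4.3,0,0,0,8.5],[0,0,4.3,0,0,0,6.0],[0,0,4.3,0,0,0,4.6],[0,0,4.3,0,0,0,4.6],[0,0,4.3,0,0,0,4.6],[0,0,4.3,0,0,0,4.6],[0,0,4.3,0,0,0,4.6],[0,0,4.3,0,0,0,4.6]]], "force": 50}}

```text
t: 4.2
tcp_pos: [0.4957, -0.4331, 0.0487]
tool_rot: [0.621, 0.784, -0.0, 0.001]
force: [-1.0, 0.5, 6.5]
finger_gap: 0.568
gripper_force: 54.2
```

{"fn": "carry_out", "kwargs": {"targets": [[[0,0,-1,0,0,0,4.6],[0,0,-2.5,0,0,0,4.6],[0,0,-5,0,0,0,4.6],[0,0,-8,0,0,0,4.6],[0,0,-10,0,0,0,4.6],[0,0,-11,0,0,0,4.6],[0,0,-11,0,0,0,4.6],[0,0,-11,0,0,0,4.6]]]}}

```text
t: 4.87
tcp_pos: [0.4951, -0.4323, 0.1573]
tool_rot: [0.621, 0.784, -0.0, 0.0]
force: [0.2, -0.1, -1.4]
finger_gap: 0.567
gripper_force: 53.6
```

```bash
python3 - <<'E'
from h import *
s=manip.sense();print(s)
c=cams.camera_info("wrist");im=cams.snapshot("wrist")
import json
json.dump({k:np.array(v).tolist() for k,v in c.items() if k in "KT"},open("w3.json","w"))
o=cv2.resize(im[:,106:416,::-1],None,fx=1.56,fy=1.56,interpolation=cv2.INTER_CUBIC)
cv2.imwrite("pics/w3raw.png",im[:,:,::-1]);cv2.imwrite("pics/w3.png",o)
# channel approach: nose 60mm outside the sill end, raised
d=np.array([.036,1,0]);d/=np.linalg.norm(d)
se=np.array([.5763,-.0497,0])
E
```

```text
{'t': 4.8667, 'q': array([-0.8875,  0.6773,  1.4268, -0.    ,  1.0374, -1.1181]), 'qd': array([-0.0001,  0.0337,  0.0268, -0.0009, -0.0002,  0.0007]), 'tau': array([  0.0274, -50.5804, -16.5644,   0.0326,   0.0328,   0.001 ]), 'tcp_pos': array([ 0.4951, -0.4323,  0.1573]), 'tool_rot': array([ 0.6211,  0.7838, -0.    ,  0.    ]), 'force': array([ 0.1702, -0.0798, -1.3738]), 'ft_torque': array([-0.0581, -0.023 , -0.0034]), 'gripper_force': 53.55947881937027, 'finger_gap': 0.5673473238453238}
```

View pics/w3.png

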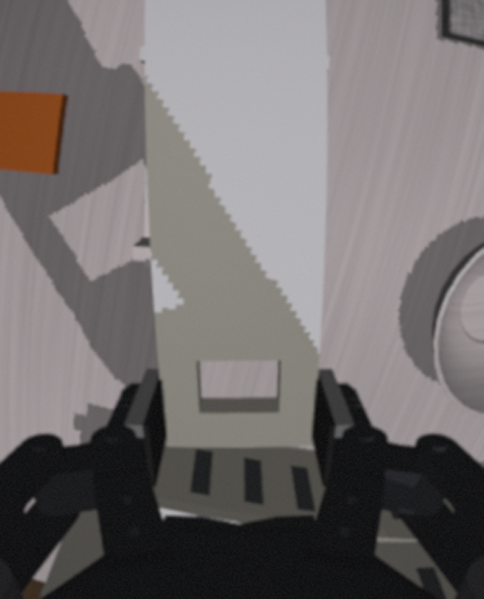

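```bash
cat > fit.py <<'E'
from h import *
import json
from scipy.optimize import least_squares
def fit(c,tcp,rot,win,px,edges):
    """plate in tool frame from top-face points (plate xy mm) + long-edge points"""
    A=R.from_quat(rot)
    def pose(p): # plate x = -?tool y ; plate y = tool x
        return R.from_euler('zyx',p[3:6])
    def W(p,P): return tcp+A.apply(p[:3]+pose(p).apply(P))
    # plate local in tool axes: along=tool x, across=tool y, top face z=0
    P=np.array(win)/1000.
    def res(p):
        r=(proj(c,W(p,P),True)-px).ravel().tolist()
        for side,uv in edges:
            s=np.linspace(-.095,.095,200);q=proj(c,W(p,np.c_[s,side*.025+0*s,0*s]),True)
            for u in uv:
                i=np.argmin(np.abs(q[:,1]-u[1])); r.append(np.interp(u[1],q[::-1,1],q[::-1,0])-u[0])
        return r
    o=least_squares(res,[.077,0,0,0,0,0],x_scale=[.01,.01,.01,.05,.05,.05]);return o
E
python3 - <<'E'
from fit import *
c=json.load(open("w3.json"))
u=lambda P:np.array(P,float)/1.56+[106,0]
win=[(-62,-13,0),(-62,13,0),(-81,-13,0),(-81,13,0),(-95,-25,0),(-95,25,0)]
px=u([(197,362),(281,362),(199,412),(279,412),(167,446),(317,446)])
o=fit(c,np.array([.4951,-.4323,.1573]),[.6211,.7838,0,0],win,px,[(-1,u([(145,80),(150,200)])),(1,u([(328,60),(326,200)]))])
print(o.x[:3]*1000,np.degrees(o.x[3:]),o.fun)
E
```

```text
[80.2844  0.0009  6.3423] [-0.6386 -0.1888 -1.269 ] [ 0.2171 -0.7191  0.4093 -0.7434  0.7774  0.5251  0.6352  0.6304  0.425
 -0.0137 -2.1152  0.3119  0.1517 -0.8416 -0.3899  0.6729]
```

```bash
cat >> h.py <<'E'
YAW=-.036;D=np.array([.036,1,0])/np.hypot(.036,1);SE=np.array([.5763,-.0497,0])
def tgt(s,z,lat=0): # TCP s metres past sill end along the channel
    go(SE+D*s+np.array([D[1],-D[0],0])*lat+[0,0,z],down(YAW))
E
python3 -c "
from h import *
tgt(-.15,.115)"
```

```text
shift cm [20.8428 12.7377  4.1457] turn [-0.0778 -0.1141 15.2752]
```

{"fn": "carry_out", "kwargs": {"targets": [[[2,1.2,0,0,0,1.5,4.6],[4.5,2.7,0,0,0,4,4.6],[7.5,4.6,0,0,0,7,4.6],[10.5,6.4,0,0,0,10,4.6],[13.5,8.2,0,0,0,12.5,4.6],[16.5,10,0,0,0,14.5,4.6],[19,11.6,0,0,0,15.3,4.6],[20.4,12.5,0.5,0,0,15.3,4.6],[20.8,12.7,1.8,0,0,15.3,4.6],[20.8,12.7,3.3,0,0,15.3,4.6],[20.8,12.7,4.1,0,0,15.3,4.6],[20.8,12.7,4.1,0,0,15.3,4.6]]]}}

```text
t: 5.92
tcp_pos: [0.5691, -0.1996, 0.1128]
tool_rot: [0.72, 0.694, -0.001, -0.004]
force: [-0.3, 0.4, -1.2]
finger_gap: 0.567
gripper_force: 53.5
```

```bash
python3 - <<'E'
from h import *
print(manip.sense()["tcp_pos"])
t=cams.snapshot("top");s=cams.snapshot("scene");cv2.imwrite("pics/t4raw.png",t[:,:,::-1]);cv2.imwrite("pics/s4raw.png",s[:,:,::-1])
a=cv2.resize(t[140:220,180:320,::-1],(700,400)[::1],interpolation=cv2.INTER_CUBIC)
a=cv2.resize(t[145:205,180:320,::-1],(700,300),interpolation=cv2.INTER_CUBIC)
b=cv2.resize(s[170:230,190:330,::-1],(700,300),interpolation=cv2.INTER_CUBIC)
cv2.imwrite("pics/v4.png",np.vstack([a,b]))
tgt(-.15,.115)
E
```

```text
[ 0.5691 -0.1996  0.1128]
shift cm [0.1412 0.019  0.0143] turn [-0.1327 -0.0668 -0.056 ]
```

View pics/v4.png

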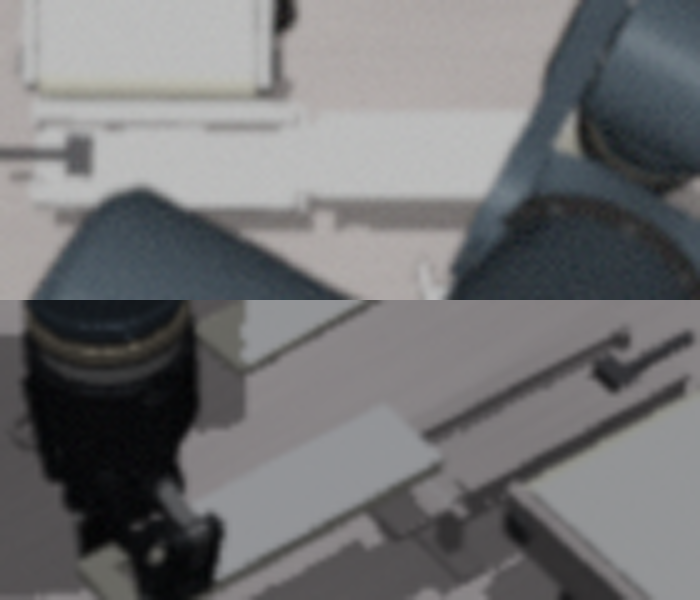

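```bash
python3 - <<'E'
from h import *
t=cams.camera_info("top")
f=lambda P:at(t,np.array(P)/5+[180,145],1)
def w(P,z): return at(t,np.array(P)/5+[180,145],z)[:,:2]
print("plate nose",w([[308,112],[308,198]],.108), w([[480,110],[480,196]],.108))
print("walls",w([[290,104],[300,208],[60,104],[60,205]],.082))
s=cams.camera_info("scene")
def v(P,z): return at(s,(np.array(P)-[0,300])/5+[190,170],z)[:,:2]
print("scene nose corners",v([[388,403],[442,462]],.108)," sill end",v([[375,520],[405,540]],.065), "sill right edge",v([[470,490]],.065))
# wall outer top edges in scene
print("walls far-left",v([[430,430],[625,330]],.082), v([[470,505],[688,380]],.082))
E
```

```text
plate nose [[ 0.5951 -0.02  ]
 [ 0.5453 -0.0187]] [[ 0.5935 -0.1193]
 [ 0.5437 -0.1177]]
walls [[ 0.6036 -0.0089]
 [ 0.542  -0.0133]
 [ 0.6074  0.1262]
 [ 0.5478  0.1272]]
scene nose corners [[ 0.5522 -0.0227]
 [ 0.6027 -0.0288]]  sill end [[ 0.5824 -0.055 ]
 [ 0.603  -0.0517]] sill right edge [[ 0.5966 -0.0014]]
walls far-left [[ 0.5616 -0.0004]
 [ 0.5679  0.138 ]] [[ 0.6165 -0.02  ]
 [ 0.6189  0.1365]]
```

{"fn": "carry_out", "kwargs": {"targets": [[[0.1,0.05,1,0,0,0,4.6],[0.1,0.05,2,0,0,0,4.6],[0.1,0.05,2.7,0,0,0,4.6],[0.1,0.05,3.0,0,0,0,4.6],[0.1,0.05,3.0,0,0,0,4.6],[0.1,0.05,3.0,0,0,0,4.6]]]}}

```text
t: 6.52
tcp_pos: [0.5718, -0.2, 0.086]
tool_rot: [0.72, 0.694, -0.0, -0.0]
force: [1.1, 0.2, -0.4]
finger_gap: 0.57
gripper_force: 53.6
```

```bash
python3 - <<'E'
from h import *
t=cams.snapshot("top");s=cams.snapshot("scene")
S=manip.sense();print(S["tcp_pos"],S["force"],S["ft_torque"])
tgt(-.15,.080)
E
```

```text
[ 0.5721 -0.2002  0.0866] [-1.2661  0.0773 -1.0288] [-0.1054 -0.0186  0.0067]
shift cm [ 0.0526 -0.1268  0.661 ] turn [ 0.0382  0.0197 -0.0267]
```

{"fn": "carry_out", "kwargs": {"targets": [[[0,-0.05,0.3,0,0,0,4.6],[0,-0.05,0.5,0,0,0,4.6],[0,-0.05,0.6,0,0,0,4.6],[0,-0.05,0.6,0,0,0,4.6],[0,-0.05,0.6,0,0,0,4.6]]]}}

```text
t: 7.03
tcp_pos: [0.5713, -0.1999, 0.0803]
tool_rot: [0.72, 0.694, -0.0, -0.0]
force: [0.5, -0.3, -1.0]
finger_gap: 0.566
gripper_force: 53.6
```

```bash
python3 - <<'E'
from h import *
for i in range(3):
    S=manip.sense();print(S["tcp_pos"],S["force"],S["ft_torque"]);
    im=cams.snapshot(["scene","top","wrist"][i]); cv2.imwrite(f"pics/v5{i}.png",im[:,:,::-1])
tgt(-.15,.080)
E
```

```text
[ 0.5713 -0.1999  0.0803] [ 0.5139 -0.3077 -1.0047] [-0.1036  0.0277 -0.0058]
[ 0.5714 -0.1999  0.0803] [-0.1503 -0.8014 -0.1672] [-0.0892  0.0179  0.0162]
[ 0.5714 -0.2     0.0803] [-0.9362 -0.1097 -1.3191] [-0.0792 -0.0517  0.0538]
shift cm [ 0.035  -0.0544  0.0372] turn [ 0.004   0.0039 -0.0199]
```

{"fn": "carry_out", "kwargs": {"targets": [[[0,-0.03,0.05,0,0,0,4.6],[0,-0.03,0.1,0,0,0,4.6],[0,-0.03,0.1,0,0,0,4.6],[0,-0.03,0.1,0,0,0,4.6]]]}}

```text
t: 7.52
tcp_pos: [0.5712, -0.2, 0.0794]
tool_rot: [0.72, 0.694, 0.0, 0.0]
force: [-0.0, 0.5, -1.2]
finger_gap: 0.573
gripper_force: 53.6
```

```bash
python3 - <<'E'
from h import *
S=manip.sense();print(S["tcp_pos"],S["force"],S["ft_torque"])
E
```

```text
[ 0.5712 -0.2     0.0794] [-0.0253  0.5432 -1.1844] [ 0.0379  0.0064 -0.0062]
```

{"fn": "carry_out", "kwargs": {"targets": [[[0,0,0.05,0,0,0,4.6],[0,0,0.1,0,0,0,4.6],[0,0,0.1,0,0,0,4.6],[0,0,0.1,0,0,0,4.6]]]}}

```text
t: 7.85
tcp_pos: [0.5712, -0.2001, 0.0784]
tool_rot: [0.72, 0.694, 0.0, 0.0]
force: [0.7, -0.4, 0.4]
finger_gap: 0.564
gripper_force: 53.7
```

```bash
python3 - <<'E'
from h import *
S=manip.sense();print(S["tcp_pos"],S["force"],S["ft_torque"])
E
```

```text
[ 0.5712 -0.2001  0.0784] [ 0.6731 -0.4429  0.3602] [ 0.0288 -0.0347 -0.0113]
```

The nose now rests lightly on the sill: the vertical force rose from -1 N to +0.4 N. Next I'll enter it under the lips.

{"fn": "carry_out", "kwargs": {"targets": [[[0.3,0,-0.05,0,0,0,4.6],[0.7,0,-0.05,0,0,0,4.6],[1.1,0,-0.05,0,0,0,4.6],[1.5,0,-0.05,0,0,0,4.6],[1.9,0,-0.05,0,0,0,4.6],[2.3,0,-0.05,0,0,0,4.6],[2.7,0,-0.05,0,0,0,4.6],[3.0,0,-0.05,0,0,0,4.6],[3.0,0,-0.05,0,0,0,4.6]]]}}

```text
t: 8.6
tcp_pos: [0.5721, -0.1689, 0.0788]
tool_rot: [0.72, 0.694, 0.0, -0.0]
force: [0.3, 0.7, 1.1]
finger_gap: 0.569
gripper_force: 53.7
```

```bash
python3 - <<'E'
from h import *
S=manip.sense();print(S["tcp_pos"],S["force"],S["ft_torque"])
tgt(-.12,.079)
a=cams.snapshot("top")[140:210,180:320,::-1];b=cams.snapshot("scene")[160:230,200:340,::-1]
cv2.imwrite("pics/v6.png",np.vstack([cv2.resize(x,(600,300),interpolation=cv2.INTER_CUBIC) for x in(a,b)]))
E
```

```text
[ 0.5721 -0.1689  0.0788] [0.3201 0.706  1.0823] [ 0.2356 -0.1031  0.0138]
shift cm [-0.0695 -0.0132 -0.017 ] turn [-0.0143 -0.0454 -0.0047]
```

View pics/v6.png

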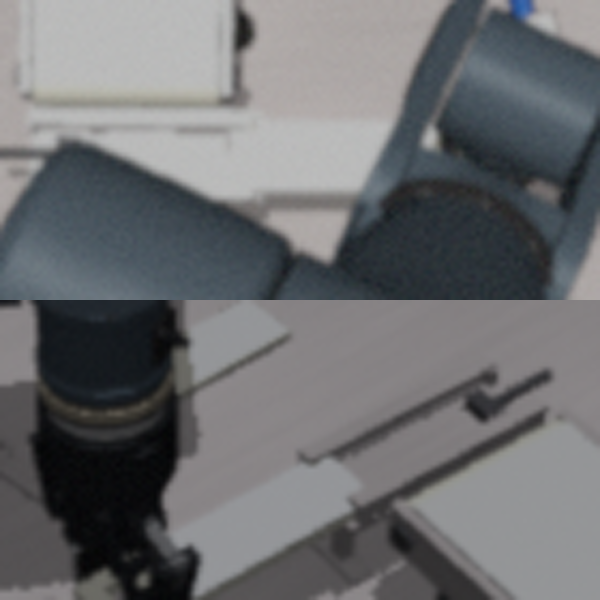

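The nose is about 15 mm past the mouth, between the walls and under the lips, with only about 1 N of force. Continuing.

{"fn": "carry_out", "kwargs": {"targets": [[[0.4,0,-0.05,0,0,0,4.6],[1.0,0,-0.05,0,0,0,4.6],[1.6,0,-0.05,0,0,0,4.6],[2.2,0,-0.05,0,0,0,4.6],[2.8,0,-0.05,0,0,0,4.6],[3.4,0,-0.05,0,0,0,4.6],[4.0,0,-0.05,0,0,0,4.6],[4.6,0,-0.05,0,0,0,4.6],[5.2,0,-0.05,0,0,0,4.6],[5.8,0,-0.05,0,0,0,4.6],[6.0,0,-0.05,0,0,0,4.6],[6.0,0,-0.05,0,0,0,4.6]]]}}

```text
t: 9.7
tcp_pos: [0.5744, -0.1089, 0.0794]
tool_rot: [0.72, 0.694, 0.0, -0.0]
force: [0.1, 1.3, 2.4]
finger_gap: 0.572
gripper_force: 53.8
```

```bash
python3 - <<'E'
from h import *
S=manip.sense();print(S["tcp_pos"],S["force"],S["ft_torque"])
tgt(-.06,.079)
E
```

```text
[ 0.5744 -0.1089  0.0794] [0.0583 1.2647 2.4355] [ 0.3499 -0.092  -0.0377]
shift cm [-0.0726 -0.0248  0.0422] turn [ 0.0016 -0.0497 -0.0095]
```

{"fn": "carry_out", "kwargs": {"targets": [[[0.3,0,-0.05,0,0,0,4.6],[0.7,0,-0.08,0,0,0,4.6],[1.1,0,-0.08,0,0,0,4.6],[1.5,0,-0.08,0,0,0,4.6],[1.9,0,-0.08,0,0,0,4.6],[2.3,0,-0.08,0,0,0,4.6],[2.7,0,-0.08,0,0,0,4.6],[3.1,0,-0.08,0,0,0,4.6],[3.5,0,-0.08,0,0,0,4.6],[3.9,0,-0.08,0,0,0,4.6],[4.0,0,-0.08,0,0,0,4.6],[4.0,0,-0.08,0,0,0,4.6]]]}}

```text
t: 10.7
tcp_pos: [0.5757, -0.0695, 0.0801]
tool_rot: [0.72, 0.694, -0.0, -0.0]
force: [0.5, -0.1, -0.4]
finger_gap: 0.567
gripper_force: 53.6
```

```bash
python3 - <<'E'
from h import *
S=manip.sense();print(S["tcp_pos"],S["force"],S["ft_torque"])
tgt(-.0,.079)
E
```

```text
[ 0.5757 -0.0695  0.0801] [ 0.48   -0.1238 -0.379 ] [-0.0095 -0.0282 -0.0303]
shift cm [ 1.9856 -0.0152  0.109 ] turn [-0.0128 -0.0067  0.0126]
```

{"fn": "carry_out", "kwargs": {"targets": [[[0.2,0,0,0,0,0,4.6],[0.5,0,0,0,0,0,4.6],[0.8,0,0,0,0,0,4.6],[1.1,0,0,0,0,0,4.6],[1.4,0,0,0,0,0,4.6],[1.7,0,0,0,0,0,4.6],[2.0,0,0,0,0,0,4.6],[2.3,0,0,0,0,0,4.6]]]}}

```text
t: 11.37
tcp_pos: [0.5772, -0.0491, 0.0804]
tool_rot: [0.719, 0.695, -0.001, 0.002]
force: [-1.0, -6.1, -0.4]
finger_gap: 0.57
gripper_force: 53.6
```

```bash
python3 - <<'E'
from h import *
S=manip.sense();print(S["tcp_pos"],S["force"],S["ft_torque"])
tgt(.0147,.080)
E
```

```text
[ 0.5772 -0.0491  0.0804] [-1.0482 -6.1388 -0.3784] [-1.2823  0.1479  0.1213]
shift cm [ 1.408  -0.0828  0.033 ] turn [0.0656 0.2046 0.0593]
```

The shoe is engaged, at about 6 N. Pushing the last stretch slowly.

{"fn": "carry_out", "kwargs": {"targets": [[[0.2,0,0,0,0,0,4.6],[0.4,0,0,0,0,0,4.6],[0.6,0,0,0,0,0,4.6],[0.8,0,0,0,0,0,4.6],[0.9,0,0,0,0,0,4.6],[0.9,0,0,0,0,0,4.6]]]}}

```text
t: 11.87
tcp_pos: [0.5775, -0.0398, 0.0804]
tool_rot: [0.719, 0.695, -0.001, 0.001]
force: [-0.8, -6.3, -0.4]
finger_gap: 0.57
gripper_force: 53.6
```

```bash
python3 - <<'E'
from h import *
S=manip.sense();print(S["tcp_pos"],S["force"],S["ft_torque"])
tgt(.0147,.080)
E
```

```text
[ 0.5775 -0.0398  0.0804] [-0.8404 -6.347  -0.4424] [-1.083   0.1485  0.0122]
shift cm [ 0.4791 -0.0817  0.0364] turn [0.0657 0.1767 0.0487]
```

Now 1 mm per row or less, watching for the stop.

{"fn": "carry_out", "kwargs": {"targets": [[[0.1,0,0,0,0,0,4.6],[0.2,0,0,0,0,0,4.6],[0.3,0,0,0,0,0,4.6],[0.35,0,0,0,0,0,4.6],[0.4,0,0,0,0,0,4.6],[0.4,0,0,0,0,0,4.6]]]}}

```text
t: 12.37
tcp_pos: [0.5776, -0.0368, 0.0804]
tool_rot: [0.719, 0.695, -0.001, 0.002]
force: [-1.6, -9.2, -0.1]
finger_gap: 0.571
gripper_force: 53.6
```

{"fn": "carry_out", "kwargs": {"targets": [[[0.05,0,0,0,0,0,4.6],[0.1,0,0,0,0,0,4.6],[0.1,0,0,0,0,0,4.6],[0.1,0,0,0,0,0,4.6]]]}}

```text
t: 12.7
tcp_pos: [0.5776, -0.0367, 0.0804]
tool_rot: [0.719, 0.695, -0.002, 0.002]
force: [-0.9, -11.7, -0.9]
finger_gap: 0.571
gripper_force: 53.6
```

{"fn": "carry_out", "kwargs": {"targets": [[[0.1,0,0,0,0,0,4.6],[0.2,0,0,0,0,0,4.6],[0.2,0,0,0,0,0,4.6],[0.2,0,0,0,0,0,4.6]]]}}

```text
t: 13.03
tcp_pos: [0.5776, -0.0366, 0.0804]
tool_rot: [0.719, 0.695, -0.003, 0.003]
force: [-2.6, -18.1, -0.9]
finger_gap: 0.567
gripper_force: 53.5
```

It's a firm stop: the force rises with no travel. I'll unload, open the gripper and lift away.

{"fn": "carry_out", "kwargs": {"targets": [[[-0.2,0,0,0,0,0,4.6],[-0.45,0,0,0,0,0,4.6],[-0.5,0,0,0,0,0,4.6],[-0.5,0,0,0,0,0,4.6]]]}}

```text
t: 13.37
tcp_pos: [0.5773, -0.0368, 0.0802]
tool_rot: [0.72, 0.694, -0.0, 0.001]
force: [-1.3, -5.6, -0.7]
finger_gap: 0.57
gripper_force: 53.5
```

{"fn": "carry_out", "kwargs": {"targets": [[[0,0,0,0,0,0,7.5],[0,0,0,0,0,0,7.5],[0,0,0,0,0,0,7.5],[0,0,0,0,0,0,7.5],[0,0,-1,0,0,0,7.5],[0,0,-3,0,0,0,7.5],[0,0,-6,0,0,0,7.5],[-2,0,-9,0,0,0,7.5],[-5,0,-11,0,0,0,7.5],[-7,0,-12,0,0,0,7.5],[-7,0,-12,0,0,0,7.5],[-7,0,-12,0,0,0,7.5]]]}}

```text
t: 14.37
tcp_pos: [0.5749, -0.1068, 0.2016]
tool_rot: [0.721, 0.693, 0.001, 0.001]
force: [0.1, 0.2, 0.3]
finger_gap: 0.877
gripper_force: 0.0
```

```bash
python3 - <<'E'
from h import *
import json
c=cams.camera_info("wrist");im=cams.snapshot("wrist")
json.dump({k:np.array(v).tolist() for k,v in c.items() if k in "KT"},open("w7.json","w"))
s=cams.snapshot("scene");print(manip.sense()["tcp_pos"],manip.sense()["force"])
cv2.imwrite("pics/w7raw.png",im[:,:,::-1])
print(proj(c,[SE+[0,0,.065],SE+D*.04+[0,0,.065],SE+D*.2+[0,0,.065]],True))
f=lambda x,a:cv2.createCLAHE(2,(4,4)).apply(cv2.cvtColor(cv2.resize(x,a,interpolation=cv2.INTER_CUBIC),cv2.COLOR_RGB2GRAY))
o=np.hstack([f(im[10:250,200:320],(300,600)),f(s[150:230,240:340],(500,400))if 0 else cv2.copyMakeBorder(f(s[155:235,240:340],(500,400)),0,200,0,0,cv2.BORDER_CONSTANT)])
for k in range(0,600,50): cv2.line(o,(0,k),(6,k),255,1)
cv2.imwrite("pics/v7.png",o)
E
```

```text
[ 0.5737 -0.105   0.1998] [-0.1207  0.3849  0.0654]
[[257.53   123.6969]
 [257.3671  77.8636]
 [256.9515 -81.4171]]
```

View pics/v7.png

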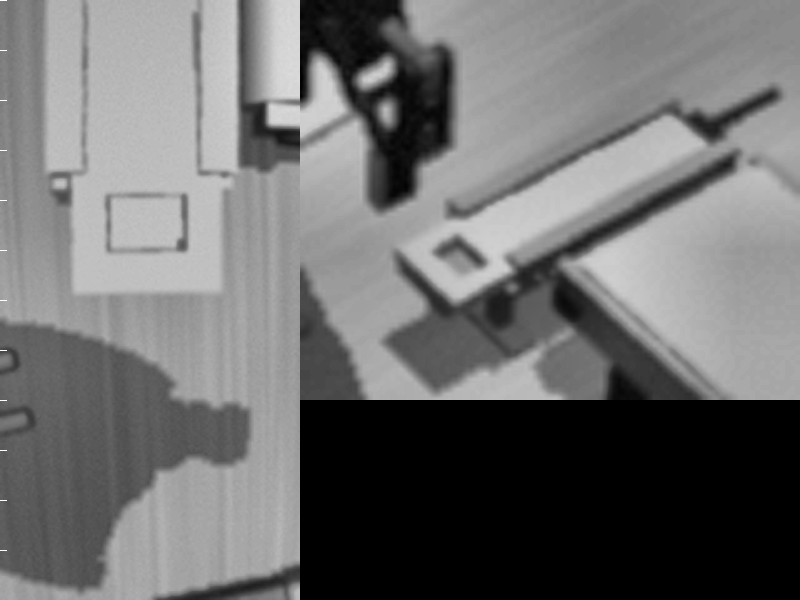

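The plate is in under both lips, with the tail edge at wrist row 127.2 and the lip ends at row 79.2. The shoe is at the far end with its rod out. I'll check the distance from tail to mouth; it should be 40 mm.

```bash
python3 - <<'E'
from h import *
import json
c=json.load(open("w7.json"))
a=at(c,[[258.5,127.2]],.075,True)[0];b=at(c,[[226,79.2],[290,79.6]],.082,True).mean(0)
w=at(c,[[243,87.8],[243,110]],.075,True)
print((b-a)@D, a,b,w,manip.sense()["t"])
E
```

```text
0.0400823736536867 [ 0.5771 -0.0518  0.075 ] [ 0.5782 -0.0117  0.082 ] [[ 0.5656 -0.0181  0.075 ]
 [ 0.5648 -0.0367  0.075 ]] 14.4667
```

The distance from tail to mouth measures 40.1 mm, so the tail is flush with the sill end and the plate is home. The arm is clear.

```bash
python3 -c "
from station import sign_off
print(sign_off())"
```

```text
the job is handed in; nothing more can be done
None
```

The transfer plate is fully home against the stops, with its window end flush with the sill's outer end (40.1 mm from the mouth by the wrist camera, 40 mm nominal); the push peaked at about 18 N against the stops, no other loose thing was touched, and the job was handed in at about 14.5 s.

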